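# Screw the shaker platform's hand bolt home

### The arm

A 6-joint arm with a two-finger parallel gripper is mounted at the origin on the work surface. World frame = base frame: x ahead of the robot, y to its left, z up, the work surface at z = 0. Lengths are in m, angles in degrees, forces in N, time in s.
With the tool pointing down it reaches from about 0.3 to 0.75 m from the base axis. Payload 8.5 kg.
Tool frame: the origin (TCP) lies at the very end of the fingers, on their centre line; the grasp point (between the pads) lies 19 mm behind it; z points along the fingers, y is the line along which they close (so a half turn about z gives the same grasp; the last joint's range is limited). The gripper opens to 85 mm and grips with 20 to 120 N. Pads are 22 mm wide; open, the fingers measure 114 mm over their backs; the gripper's body (76 mm by 85 mm) begins 54 mm behind the grasp point. The pads swing forward as they close: fully open they stand 13 mm farther back than shut.
Start: joints at [-86.706, 21.807, 74.336, -0, 83.858, -12.336], TCP at [0.148, -0.53, 0.231] pointing down, gripper open.
Joint ranges: [-178.18, 178.18], [-50.72, 133.34], [12.68, 142.11], [-81.47, 261.47], [9.98, 163.14], [-165.26, 165.26]. Speed limits (degrees/s): [136.94, 136.94, 180, 180, 180, 180].

### API

Orientations are given as a 3x3 rotation matrix whose columns are the frame's x, y, z axes.
In Python, from rig import observe, cams, ticket gives the robot as it stands.
- The arm moves only by the tool move_arm, never from a script. Its arguments are lists of equal length, an entry for each row: "jaw": the finger opening in cm, from 0 to 8.54; "dp": the shift along the tool's x, y, z in cm, a list of three; "turn": the turn, a rotation vector about the tool's x, y, z in rad, a list of three. In form: {"jaw": [jaw, ...], "dp": [[tx, ty, tz], ...], "turn": [[wx, wy, wz], ...]}. A call has 1 to 12 rows; each row shifts and turns the commanded pose from where the row before left it, along the tool's axes as they then stand; what a row does not reach is not made up. A row lasts 1/12 s, in which the tool goes at most 41.7 mm and 7.16 degrees, less where a joint would pass 70% of its speed; a pose out of reach is approached as far as the arm can. A call is refused whole if a number of a shift passes 4.17 or a number of a turn 0.125, either way. A call with a gripper value outside its range is refused whole. The fingers move at their own pace and stop on an object; "force" is the grip in N (left out, the last holds). Time passes only in rows, so rows that do not move let the fingers close. It gives the time, the measured TCP pose, the force, the opening and the grip force at its end, in the units of the state.
- observe(): the state, without advancing time (a new reading comes with each control period).
- cams.get_image(name): name is "scene" or "top"; returns (picture, depth): 420x560x3 uint8, red, green, blue; 420x560 float32, m along the optical axis (not along the pixel's ray), 0 where there is no reading.
- cams.calibration(name): a dict with "vertical_fov" (degrees; the focal length in pixels is half the picture's height over the tangent of half this angle, whatever the lens; pixels are square), "cx", "cy" (the principal point, pixels), "k1" (the pictures are not rectified: a ray, as slopes to the right and down, at radius r is drawn at 1 + k1 r^2 times it, then the intrinsics apply), "view" (4x4, takes a point from world to camera coordinates). Camera axes: x right, y up, looking along -z (the intrinsics and any distortion apply to the point x, -y, -z); pixel columns grow to the right and rows downward; lengths in m; the calibration is good to about 2 mm. A picture is of the moment at which its call begins. calibration takes no time and is no camera call.
- ticket.close_job(): hands the job in; it is judged then, once.
Trained networks look in the newest picture that a camera, given by its name, has taken for a name from the list of things; names that differ only in an ending like _2 or _b are one class to them, and where a whole thing is asked for, a point or a joint stands for the part that bears it (a point fixed in the world has none). Each returns a list of dicts, best first, with "p" (0 to 1); they miss things now and then, are a little off and sometimes report something else, mostly with a low value. They report only what shows in the picture. A call takes as long as a camera call. They do not tell look-alikes from the thing itself.
- cams.spot_in(camera, query): "box" ([centre column, centre row, width, height] as shares, 0 to 1, of the picture: columns of its width, rows of its height, round what is visible of it).
- cams.outline_of(camera, query): "mask" (420x560 bool, what is visible of it) and "box" ([centre column, centre row, width, height] as shares, 0 to 1, of the picture: columns of its width, rows of its height, round what is visible of it).
- cams.mark_of(camera, query): "location" ([column, row] as shares, 0 to 1, of the picture: columns of its width, rows of its height: a listed point, or the origin of a listed thing).
The state is a dict: "time_s": time; "q": joint angles; "qvel": joint speeds; "joint_efforts": joint torques, N m; "position": TCP position; "tool_rot": TCP orientation; "ft_force": force on the tool from outside, world axes, zero at the start; "wrist_torque": the same for the moment, N m; "grip_width": finger opening in m; "gripper_force": force on a finger pad.
Only numpy, scipy, OpenCV 4.12 (cv2) and the standard library are available. Lean on these libraries where they do the work, as an engineer would, in place of code of your own. Each camera call takes 0.05 s, during which the arm holds its last target. There are 200 camera calls.

### The job

Take the orange-handled hand bolt out of its parking block and stand it in the threaded mouth in the middle of the shaker platform. Ease it backward (anticlockwise) under light pressure until its lugs drop into the thread starts, then screw it forward (clockwise) until it is fully home, without cross-threading, wringing the rubber-mounted bush or pressing hard, and let go. Leave the tube rack, jar and marker where they are.

Things in the scene. Friction and masses are not known exactly. Their poses are not given: they have to be found in the camera images.
- bolt: Hand bolt, 0.2 kg, 72 mm long, standing upright in the parking block. Origin at the tip of its nose, z up along its axis. From the tip up: steel nose (radius 4.5 mm, tapering out to 7.5 mm in the first 5 mm), three lugs, core of radius 8 mm, black flange of radius 22 mm at 38-42 mm, orange handle at 42-72 mm. Tip below the mouth: 23 mm on the ledge, 33.5 mm dropped into the starts, 37.5 mm home.
- handle (a point): Centre of the bolt's orange bar handle, 57 mm above the bolt's tip: bar 52 mm long along the bolt's x, 14 mm thick along its y, 30 mm high. Pinch it across the thickness from above and turn.
- lugs (a point): On the bolt's axis, 16 mm above the tip, level with the underside of its three steel lugs: 120 deg apart (one along the bolt's +x), 5 mm wide, 5 mm high, reaching out to radius 14.5 mm.
- park: White parking block, fixed, 80 x 80 x 42 mm, origin at the centre of its underside. The bolt's flange rests on its top; the shank hangs in its 33 mm through hole, the tip 4 mm above the bench.
- shaker: Shaker, fixed: blue drive 240 (x) x 220 (y) mm, above it a steel platform 220 x 200 mm with its top at 130 mm and six black rubber rings on it (radius 22 mm, 6 mm high, centres 80 mm to front and back, at -65, 0 and 65 mm across). Origin at the centre of its underside on the bench.
- mouth (a point): Centre of the mouth of the threaded hole (38 mm wide), on top of the dark 60 mm square boss in the middle of the shaker platform, 132 mm above the bench. At full depth the bolt's flange is 0.5 mm above it. Its axes are the shaker's and say nothing of where the thread starts are.
- ledge (a point): Centre of the ledge 7 mm below the mouth, round an 18 mm bore that guides the nose. Three slots 9 mm wide, 120 deg apart (thread starts), break it; they point another way each time. On each slot's anticlockwise side stands an orange tooth 2 mm wide, 3.5 mm high. Clockwise turning jams the lugs on the teeth; anticlockwise slides them (off a tooth, along the ledge) into the slots within 120 deg.
- stop (a point): Centre of the hole at the level of the lugs' undersides when home, 14.5 mm below the ledge. Lugs dropped into the starts lie 10.5 mm below the ledge, with about 8 deg of play either way before a wall: stop turning back then. From there 70 to 85 deg clockwise takes them down a ramp under the ledge to a firm stop. By chance the bolt may drop into the starts at once.
- bush (a joint): Twist of the threaded bush in its rubber mount, rad, positive anticlockwise from above; 0 unloaded, spring of 2 N m per rad, so it shows the turning load. More than 0.3 rad (0.6 N m) either way ruins the mount.
- tube_rack: Orange tube rack 100 x 150 mm with blue-capped tubes up to 104 mm high, origin at the centre of its underside. Leave alone.
- jar: Amber jar with white lid, radius 30 mm, 85 mm high, origin at the centre of its underside. Leave alone.
- marker: Black marker pen lying along its x, 120 mm long, 12 mm thick, origin under its middle. Leave alone.
- bush_sink (a joint): How far the threaded bush (with ledge, teeth and ramps) is pressed down in its rubber mount, m; 0 unloaded, spring of 15 N per mm. More than 2 mm (30 N of pressing on the bolt) is too hard.
Things that resemble listed ones, but are neither listed nor needed, are in the scene too. What is meant by the bolt is not blue, green or yellow, and is the smaller of those in its own colour.

How it is judged (in metres and radians):
On the way, in this order (a step that is already met when the one before it is completed fails the run):
1. the bolt's nose stands in the mouth (z of bolt in the frame of mouth below -0.012 m and horizontal distance between bolt and mouth below 0.006 m), for 0.05 s.
2. the lugs have dropped into the thread starts (z of bolt in the frame of mouth below -0.031 m and horizontal distance between bolt and mouth below 0.004 m and angle between bolt's own z axis and vertical below 0.12 rad), for 0.1 s.
At the end, for the whole second after the job is handed in: The bolt is screwed fully home: its tip at least 36 mm below the mouth (37.5 mm is the full depth), within 4 mm of the hole's axis, upright within 0.1 rad, at rest and released (z of bolt in the frame of mouth below -0.036 m and horizontal distance between bolt and mouth below 0.004 m and angle between bolt's own z axis and vertical below 0.1 rad and linear speed of bolt below 0.01 m/s); the robot touches nothing.
It fails at once if the bush is wrung: twisted more than 0.3 rad either way (bolt cross-threaded, jammed or overtightened) (value of joint bush above 0.3 rad or value of joint bush below -0.3 rad).
It fails at once if the bush is pressed down more than 2 mm (over 30 N on the bolt) (value of joint bush_sink above 0.002 m).
It fails at once if the tube rack, jar or marker is moved more than 20 mm (distance of any of tube_rack, jar, marker from where it was at the start of the episode above 0.02 m).
It also fails if it takes over 64 s, if anything falls off the work surface, if the arm or the gripper's body presses on something with over 40 N, if the wrist force passes 120 N, or if a joint passes its speed limit or range.

## Working session

There is one attempt and no reset: what is moved stays moved. The work goes in short steps, Python scripts to look and compute and a tool call to move; the robot and the scene stay as the last step left them, time stands still between calls to the robot, and variables do not carry over. Pictures are saved under pics/ and viewed, at most 10 in all, crops included, and the job is handed in when it is done.

Besides the shell and the picture viewer there is one more tool, called after "Emit:" as name(argument=value, ...) on one line, values as JSON. move_arm: Moves the arm, as the interface text tells. Its arguments: {"type":"object","properties":{"jaw":{"type":"array","items":{"type":"number"}},"dp":{"type":"array","items":{"type":"array","items":{"type":"number"}}},"turn":{"type":"array","items":{"type":"array","items":{"type":"number"}}},"force":{"type":"number"}},"required":["jaw","dp","turn"]}

```bash
mkdir -p pics; ls; cat > h.py <<'E'
import numpy as np, cv2
from rig import observe, cams, ticket
def K(n):
    c=cams.calibration(n); f=210/np.tan(np.radians(c["vertical_fov"])/2); return c,f
def ray(n,u,v):
    c,f=K(n); d=np.array([(u-c["cx"])/f,(v-c["cy"])/f]); s=d.copy()
    for _ in range(20): s=d/(1+c["k1"]*(s@s))
    V=np.linalg.inv(np.array(c["view"])); r=V[:3,:3]@np.array([s[0],-s[1],-1.]); return V[:3,3],r
def at_z(n,u,v,z):
    o,r=ray(n,u,v); return o+r*(z-o[2])/r[2]
def at_d(n,u,v,d):
    o,r=ray(n,u,v); return o+r*d
def proj(n,p):
    c,f=K(n); q=np.array(c["view"])@np.append(p,1); s=np.array([q[0],-q[1]])/-q[2]; s=s*(1+c["k1"]*(s@s)); return s*f+[c["cx"],c["cy"]]
def tri(obs):
    A=np.zeros((3,3));b=np.zeros(3)
    for n,u,v in obs:
        o,r=ray(n,u,v); r/=np.linalg.norm(r); P=np.eye(3)-np.outer(r,r); A+=P;b+=P@o
    return np.linalg.solve(A,b)
def save(n,name):
    im,d=cams.get_image(n); cv2.imwrite(f"pics/{name}.png",im[:,:,::-1]); return im,d
E
python3 - <<'E'
from h import *
ims=[save(n,n+"0")[0] for n in("scene","top")]
s=np.hstack(ims); cv2.imwrite("pics/both.png",cv2.resize(s,(800,300))[:,:,::-1])
for n in("scene","top"):
    c,f=K(n); print(n,f,c["cx"],c["cy"],c["k1"],np.linalg.inv(np.array(c["view"]))[:3].round(3).tolist())
    for q in("bolt","handle","park","mouth","shaker","tube_rack","jar","marker"):
        for r in cams.mark_of(n,q)[:5]:
            print(q,round(r["p"],2),(np.array(r["location"])*[560,420]).round(1))
print(observe())
E
```

```text
pics
scene 525.0071854098869 280.18283316145016 201.47485512352566 0.03785073108715623 [[0.662, -0.399, 0.635, 1.341], [0.75, 0.343, -0.566, -0.717], [0.008, 0.851, 0.526, 0.768]]
bolt 0.9 [261.6 247.5]
bolt 0.81 [179.3 236.5]
bolt 0.67 [206.8 306. ]
bolt 0.58 [246.3 279.1]
handle 0.9 [263.  227.2]
handle 0.89 [244.7 257.1]
handle 0.84 [179.8 211.4]
handle 0.68 [207.6 275.9]
handle 0.59 [210.1 235.4]
park 0.7 [128.2 289.7]
park 0.57 [211.5 258.9]
park 0.39 [322.4 172.2]
mouth 0.64 [322.6 170.1]
shaker 0.71 [320.2 215.7]
tube_rack 0.63 [368.1 172.6]
jar 0.78 [175.9 337.5]
marker 0.53 [128.9 285.8]
top 444.18714995874956 276.80901078409903 211.03713312610148 -0.14698796705782383 [[0.015, 0.998, -0.068, 0.464], [-1.0, 0.015, 0.007, 0.012], [0.008, 0.068, 0.998, 1.234]]
bolt 0.76 [298.8 213.4]
bolt 0.73 [338.6 188.4]
bolt 0.7 [343.8 228.7]
bolt 0.68 [372.5 187.3]
bolt 0.58 [343.8 269.1]
handle 0.74 [349.1 277.5]
handle 0.61 [337.7 185.8]
handle 0.56 [379.8 185.5]
handle 0.55 [300.  217.9]
handle 0.53 [344.4 226.7]
park 0.95 [344.3 230. ]
mouth 0.83 [219.8 207. ]
shaker 0.87 [226.7 212. ]
[... 188 characters left out ...]
83578e+01, -1.23364657e+01]), 'qvel': array([ 0.03768621, -0.01157875, -0.01109383,  0.07174366,  0.04174646,
       -0.01899239]), 'joint_efforts': array([ 9.84415565e-04, -4.48315072e+01, -2.31467110e+01, -1.37928228e-04,
        6.57269175e-04, -8.52682064e-06]), 'position': array([ 0.14818899, -0.52963008,  0.23132811]), 'tool_rot': array([[ 9.63014096e-01,  2.69451019e-01,  3.38875261e-06],
       [ 2.69451019e-01, -9.63014096e-01,  9.03716282e-06],
       [ 5.69848926e-06, -7.78981234e-06, -1.00000000e+00]]), 'ft_force': array([-0.34954501, -0.16862065,  0.50412921]), 'wrist_torque': array([-0.04650362,  0.01786892,  0.01597119]), 'gripper_force': 0.0, 'grip_width': 0.0850710985437251}
```

View pics/scene0.png

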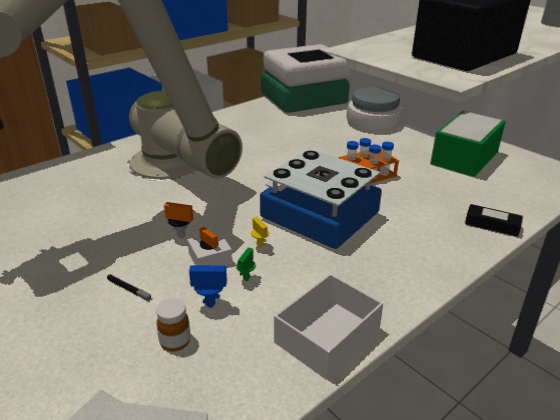

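View pics/top0.png

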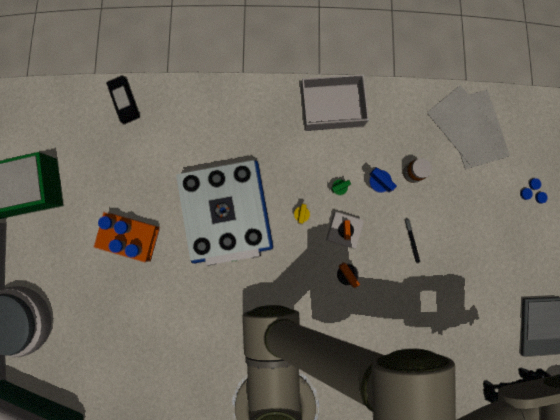

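Candidates are: the orange bolt in the white block (scene 208,238; top 346,229), a larger orange one standing free (scene 179,214; top 347,273), plus yellow (260,230), green (246,263) and blue (208,280). I choose the one in the white block. Next comes a close crop and measurement.

```bash
python3 - <<'E'
from h import *
W={}
for n,box in(("scene",(190,222,225,255)),("top",(330,212,362,245))):
    im,d=cams.get_image(n); x0,y0,x1,y1=box
    hsv=cv2.cvtColor(im,cv2.COLOR_RGB2HSV); m=np.zeros(im.shape[:2],np.uint8)
    m[y0:y1,x0:x1]=((hsv[...,0]<20)&(hsv[...,1]>150)&(hsv[...,2]>60))[y0:y1,x0:x1]
    v,u=np.nonzero(m); P=np.array([at_d(n,a,b,d[b,a]) for a,b in zip(u,v)])
    ok=d[v,u]>0; W[n]=P[ok]; print(n,len(u),u.mean(),v.mean(),P[ok].min(0).round(3),P[ok].max(0).round(3),np.median(P[ok],0).round(4))
    if n=="top":
        r=cv2.minAreaRect(np.c_[u,v].astype(np.float32)); print(r)
        T=P[ok]; T=T[T[:,2]>T[:,2].max()-.012]; print(T.mean(0),len(T)); C=T[:,:2]-T[:,:2].mean(0); w,V=np.linalg.eigh(C.T@C); print("axis",V[:,1],np.degrees(np.arctan2(V[1,1],V[0,1])),np.ptp(C@V[:,1]),np.ptp(C@V[:,0]))
    g=cv2.resize(im[y0-15:y1+15,x0-20:x1+20],None,fx=5,fy=5,interpolation=cv2.INTER_CUBIC); b=im[150:195,295:350] if n=="scene" else im[185:235,195:250]
    b=cv2.resize(b,(330,g.shape[0])); W[n+"i"]=cv2.resize(np.hstack([g,b]),(780,295))
    # mouth
    for q in("mouth",):
        for r in cams.mark_of(n,q): 
            p=np.array(r["location"])*[560,420]; print(q,r["p"],p,at_z(n,*p,.132).round(4))
    # dark boss
    bx=(300,160,345,188) if n=="scene" else (205,193,240,226)
    x0,y0,x1,y1=bx; g=np.zeros(im.shape[:2],np.uint8); g[y0:y1,x0:x1]=(im.max(2)<95)[y0:y1,x0:x1]
    k,l,s,c=cv2.connectedComponentsWithStats(g); i=1+s[1:,4].argmax(); v,u=np.nonzero(l==i)
    hull=cv2.convexHull(np.c_[u,v].astype(np.float32)); M=cv2.moments(hull); cc=(M["m10"]/M["m00"],M["m01"]/M["m00"]); r=cv2.minAreaRect(hull)
    print("boss",cc,r,at_z(n,*cc,.132).round(4), np.median(d[v,u])); W[n+"c"]=cc
cv2.imwrite("pics/crop1.png",np.vstack([W["scenei"],W["topi"]])[:,:,::-1])
print(tri([("scene",*W["scenec"]),("top",*W["topc"])]))
E
```

```text
scene 245 208.28979591836736 236.9795918367347 [ 0.464 -0.193  0.042] [ 0.526 -0.176  0.079] [ 0.5026 -0.1889  0.0668]
boss (322.0349563046192, 173.47877652933832) ((321.5500183105469, 173.35000610351562), (29.092952728271484, 12.965337753295898), 18.434947967529297) [0.5413 0.1367 0.132 ] 1.3331035
top 94 347.2659574468085 228.90425531914894 [ 0.472 -0.19   0.037] [ 0.524 -0.175  0.08 ] [ 0.4986 -0.181   0.0744]
((347.5, 229.5), (19.0, 5.0), 90.0)
[ 0.49814293 -0.18144814  0.07468545] 89
axis [-0.99799747 -0.06325385] -176.3734001634092 0.04737014147323229 0.014099339195175822
mouth 0.91 [222.992 206.808] [0.5477 0.1386 0.132 ]
boss (221.72072072072072, 209.62732732732732) ((221.69200134277344, 209.55601501464844), (23.70232391357422, 23.881210327148438), 79.69515228271484) [0.5406 0.1416 0.132 ] 1.1058605
[0.53965361 0.14067019 0.13009122]
```

View pics/crop1.png

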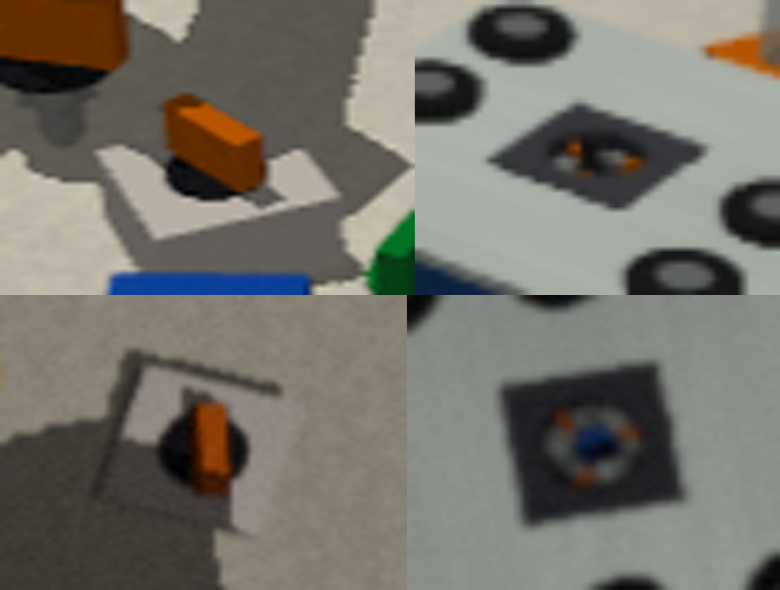

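The crop confirms the small orange bolt in the white block (handle nearly along world x), and the boss with three orange teeth. Moving above the handle.

Emit:
move_arm(jaw=[5,5,5,5,5,5,5,5,5,5,5,5], dp=[[3.5,-1.95,0.2],[3.5,-1.95,0.2],[3.5,-1.95,0.2],[3.5,-1.95,0.2],[3.5,-1.95,0.2],[3.5,-1.95,0.2],[3.5,-1.95,0.2],[3.5,-1.95,0.2],[3.5,-1.95,0.2],[3.5,-1.95,0.2],[3.5,-1.95,0.2],[3.5,-1.95,0.2]], turn=[[0,0,0],[0,0,0],[0,0,0],[0,0,0],[0,0,0],[0,0,0],[0,0,0],[0,0,0],[0,0,0],[0,0,0],[0,0,0],[0,0,0]])

```text
time_s: 2.1
position: [0.4908, -0.1894, 0.2074]
tool_rot: [[0.963, 0.269, 0.0], [0.269, -0.963, -0.0], [0.0, 0.0, -1.0]]
ft_force: [-0.4, -1.1, 0.4]
grip_width: 0.0501
gripper_force: 0.0
```

```bash
cat >> h.py <<'E'
def go(x,y,z,yaw):
    "needed shift (cm, tool axes) and turn about tool z (rad)"
    o=observe(); R=o["tool_rot"]; d=R.T@(np.array([x,y,z])-o["position"])*100
    y0=np.degrees(np.arctan2(R[1,0],R[0,0])); t=-np.radians((yaw-y0+180)%360-180)
    print("t",round(o["time_s"],2),"pos",o["position"].round(4),"yaw",y0.round(2),"tilt",R[:2,2].round(4),"F",o["ft_force"].round(2),"M",o["wrist_torque"].round(3),"w",round(o["grip_width"],4),"gf",round(o["gripper_force"],1),"q6",o["q"][5].round(1))
    print("dp cm",d.round(2),"turn",t.round(3))
E
python3 - <<'E'
from h import *
go(.498,-.182,.13,3.6)
p=np.array([.5405,.1405,.132]); im,d=cams.get_image("top")
print("teeth"); hsv=cv2.cvtColor(im,cv2.COLOR_RGB2HSV)
c=proj("top",p)
for v in range(int(c[1])-9,int(c[1])+10):
    for u in range(int(c[0])-9,int(c[0])+10):
        if hsv[v,u,0]<14 and hsv[v,u,1]>90:
            q=at_z("top",u,v,.127)-np.array([.5406,.1416,.127]); print(u,v,hsv[v,u],(q[:2]*1000).round(1),np.degrees(np.arctan2(q[1],q[0])).round())
E
```

```text
t 2.1 pos [ 0.4908 -0.1894  0.2074] yaw 15.63 tilt [ 0.0003 -0.0002] F [-0.38 -1.07  0.42] M [-0.029 -0.047 -0.047] w 0.0501 gf 0.0 q6 40.4
dp cm [ 0.89 -0.52  7.74] turn 0.21
teeth
217 204 [  8 115  42] [14.3 12.8] 42.0
218 204 [ 12 124  41] [14.3 10.3] 36.0
217 205 [ 10 211  70] [11.7 12.7] 47.0
218 205 [  8 169  74] [11.8 10.2] 41.0
217 206 [ 11 231  73] [ 9.2 12.6] 54.0
218 206 [ 11 208  86] [ 9.3 10.1] 48.0
218 207 [ 10 152  79] [ 6.8 10.1] 56.0
219 207 [  9 112  75] [6.8 7.6] 48.0
227 207 [ 13 119  86] [  7.1 -12.5] -60.0
228 207 [ 12 133  65] [  7.1 -15. ] -65.0
226 208 [  9 119  86] [  4.6 -10.1] -66.0
227 208 [ 12 165  93] [  4.6 -12.6] -70.0
228 208 [ 12 179  80] [  4.6 -15.1] -73.0
229 208 [ 10 133  50] [  4.7 -17.6] -75.0
227 209 [ 11 102  75] [  2.1 -12.6] -81.0
228 209 [13 92 78] [  2.1 -15.1] -82.0
221 214 [ 11 113  77] [-10.7   2.1] 169.0
220 215 [ 12 112  82] [-13.2   4.6] 161.0
221 215 [ 12 187  94] [-13.2   2.1] 171.0
222 215 [ 11 102  85] [-13.1  -0.4] -178.0
220 216 [  9 174  66] [-15.7   4.5] 164.0
221 216 [ 10 208  71] [-15.7   2. ] 173.0
220 217 [ 10 163  36] [-18.2   4.5] 166.0
221 217 [  4 165  34] [-18.2   2. ] 174.0
```

Emit:
move_arm(jaw=[5,5,5,5,5,5,5,5,5,5], dp=[[0.45,-0.26,0],[0.45,-0.26,0],[0,0,1.6],[0,0,1.6],[0,0,1.6],[0,0,1.6],[0,0,1.6],[0,0,1.6],[0,0,1.6],[0,0,0]], turn=[[0,0,0.105],[0,0,0.105],[0,0,0],[0,0,0],[0,0,0],[0,0,0],[0,0,0],[0,0,0],[0,0,0],[0,0,0]])

```text
time_s: 2.98
position: [0.4961, -0.1835, 0.0928]
tool_rot: [[0.998, 0.063, -0.004], [0.063, -0.998, 0.003], [-0.004, -0.003, -1.0]]
ft_force: [-0.3, -0.6, -0.1]
grip_width: 0.0499
gripper_force: 0.0
```

```bash
python3 - <<'E'
from h import *
im,d=save("scene","s1"); cv2.imwrite("pics/s1c.png",cv2.resize(im[150:280,140:280],(700,600),interpolation=cv2.INTER_CUBIC)[:,:,::-1])
go(.498,-.182,.051,3.6)
E
```

```text
t 3.03 pos [ 0.4967 -0.1838  0.0944] yaw 3.59 tilt [-0.0024  0.0016] F [-0.35  0.14  0.52] M [-0.017  0.031 -0.008] w 0.0503 gf 0.0 q6 53.3
dp cm [ 0.15 -0.17  4.34] turn -0.0
```

View pics/s1c.png

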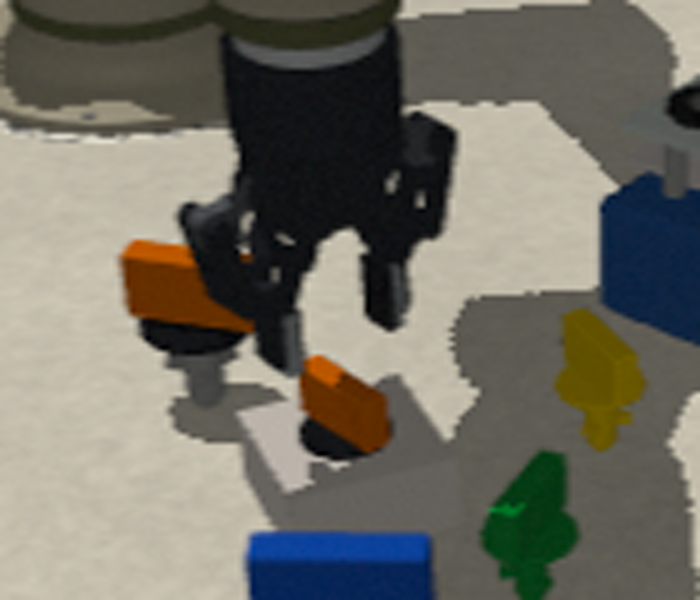

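Fingers straddle the small orange handle (crop ~345,400), aligned. Descend and grip.

Emit:
move_arm(jaw=[5,5,5,5,5,1.2,1.2,1.2,1.2,1.2,1.2,1.2], dp=[[0.15,-0.1,1.1],[0,0,1.1],[0,0,1.1],[0,0,1.0],[0,0,0],[0,0,0],[0,0,0],[0,0,0],[0,0,0],[0,0,0],[0,0,0],[0,0,0]], turn=[[0,0,0],[0,0,0],[0,0,0],[0,0,0],[0,0,0],[0,0,0],[0,0,0],[0,0,0],[0,0,0],[0,0,0],[0,0,0],[0,0,0]], force=40)

```text
time_s: 4.03
position: [0.4991, -0.1833, 0.0532]
tool_rot: [[0.998, 0.063, 0.001], [0.063, -0.998, -0.001], [0.001, 0.001, -1.0]]
ft_force: [-0.7, 0.2, 6.3]
grip_width: 0.0131
gripper_force: 39.9
```

Emit:
move_arm(jaw=[1.2,1.2,1.2,1.2,1.2,1.2,1.2,1.2,1.2,1.2,1.2,1.2], dp=[[0,0,-0.5],[0,0,-1],[0,0,-1.5],[0,0,-1.7],[0,0,-1.7],[0,0,-1.7],[0,0,-1.7],[0,0,-1.7],[0,0,-1.7],[0,0,-1.7],[0,0,-1.7],[0,0,0]], turn=[[0,0,0],[0,0,0],[0,0,0],[0,0,0],[0,0,0],[0,0,0],[0,0,0],[0,0,0],[0,0,0],[0,0,0],[0,0,0],[0,0,0]])

```text
time_s: 5.03
position: [0.4995, -0.1835, 0.222]
tool_rot: [[0.998, 0.063, 0.005], [0.063, -0.998, -0.003], [0.005, 0.004, -1.0]]
ft_force: [0.2, -0.5, -1.0]
grip_width: 0.0134
gripper_force: 39.2
```

```bash
python3 - <<'E'
from h import *
im,d=save("scene","s2"); cv2.imwrite("pics/s2c.png",cv2.resize(im[100:240,140:280],(600,600),interpolation=cv2.INTER_CUBIC)[:,:,::-1])
go(.5405,.141,.22,-6)
E
```

```text
t 5.08 pos [ 0.499  -0.1832  0.2199] yaw 3.6 tilt [ 0.0028 -0.0018] F [ 0.09  0.01 -3.05] M [ 0.02   0.009 -0.005] w 0.013 gf 39.2 q6 53.5
dp cm [  6.18 -32.09  -0.06] turn 0.168
```

View pics/s2c.png

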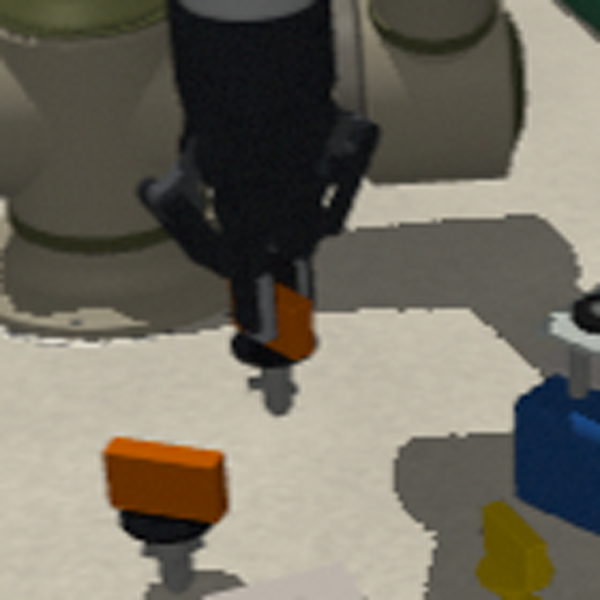

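The bolt hangs upright in the grip. A lug shows on its left at crop (258,388), consistent with bolt +x along tool +x. Moving over the mouth.

Emit:
move_arm(jaw=[1.2,1.2,1.2,1.2,1.2,1.2,1.2,1.2,1.2,1.2,1.2,1.2], dp=[[0.3,-1.6,0],[0.6,-3.2,0],[0.6,-3.2,0],[0.6,-3.2,0],[0.6,-3.2,0],[0.6,-3.2,0],[0.6,-3.2,0],[0.6,-3.2,0],[0.6,-3.2,0],[0.6,-3.2,0],[0.3,-1.6,0],[0,0,0]], turn=[[0,0,0],[0,0,0],[0,0,0],[0,0,0],[0,0,0],[0,0,0],[0,0,0.04],[0,0,0.04],[0,0,0.04],[0,0,0.05],[0,0,0],[0,0,0]])

```text
time_s: 6.08
position: [0.5485, 0.1413, 0.2167]
tool_rot: [[0.995, -0.103, -0.002], [-0.103, -0.995, 0.001], [-0.002, -0.001, -1.0]]
ft_force: [-0.8, 0.1, -2.6]
grip_width: 0.0132
gripper_force: 39.3
```

```bash
python3 - <<'E'
from h import *
im,d=save("scene","s3"); c=proj("scene",[.541,.141,.14]).astype(int); print(c)
x0,y0=c[0]-50,c[1]-60
cv2.imwrite("pics/s3c.png",cv2.resize(im[y0:y0+90,x0:x0+100],(800,720),interpolation=cv2.INTER_CUBIC)[:,:,::-1][:600]); print(x0,y0)
print("s2 tip",at_z("scene",204.6,196.1,.1707))
it,dt=save("top","t3")
for n in("scene","top"):
  for q in("handle","bolt"):
    for r in cams.mark_of(n,q):
        p=np.array(r["location"])*[560,420]; print(n,q,r["p"],p,at_z(n,*p,.2279 if q=="handle" else .171).round(4))
go(.541,.140,.18,-6)
E
```

```text
[323 170]
273 110
s2 tip [ 0.49502155 -0.18473713  0.1707    ]
scene handle 0.81 [180.88  211.596] [ 0.5939 -0.3017  0.2279]
scene handle 0.76 [245.672 258.804] [ 0.7873 -0.2986  0.2279]
scene handle 0.72 [328.776 142.002] [0.5617 0.1322 0.2279]
scene handle 0.68 [259.616 225.12 ] [ 0.7259 -0.2181  0.2279]
scene handle 0.63 [209.72  273.294] [ 0.7791 -0.3651  0.2279]
scene bolt 0.95 [207.984 305.718] [ 0.7859 -0.3774  0.171 ]
scene bolt 0.87 [245.392 280.098] [ 0.7756 -0.2919  0.171 ]
scene bolt 0.85 [262.08 246.12] [ 0.7187 -0.2069  0.171 ]
scene bolt 0.65 [181.776 236.502] [ 0.5926 -0.3049  0.171 ]
scene bolt 0.51 [324.184 160.188] [0.5454 0.1373 0.171 ]
top handle 0.69 [347.312 274.596] [ 0.3907 -0.1568  0.2279]
top handle 0.64 [380.016 181.314] [ 0.6048 -0.2317  0.2279]
top handle 0.6 [338.576 184.8  ] [ 0.5949 -0.1354  0.2279]
top handle 0.58 [302.68  213.906] [ 0.527  -0.0538  0.2279]
top bolt 0.94 [341.824 272.79 ] [ 0.3908 -0.153   0.171 ]
top bolt 0.63 [373.296 184.59 ] [ 0.6044 -0.2288  0.171 ]
top bolt 0.52 [335.384 185.388] [ 0.6008 -0.136   0.171 ]
top bolt 0.52 [300.384 211.302] [ 0.5367 -0.0519  0.171 ]
t 6.38 pos [0.5487 0.1372 0.2181] yaw -6.22 tilt [-0.0006 -0.0001] F [ 0.68  0.19 -1.02] M [ 0.028 -0.006 -0.004] w 0.0132 gf 39.4 q6 98.3
dp cm [-0.79 -0.19  3.81] turn -0.004
```

View pics/s3c.png

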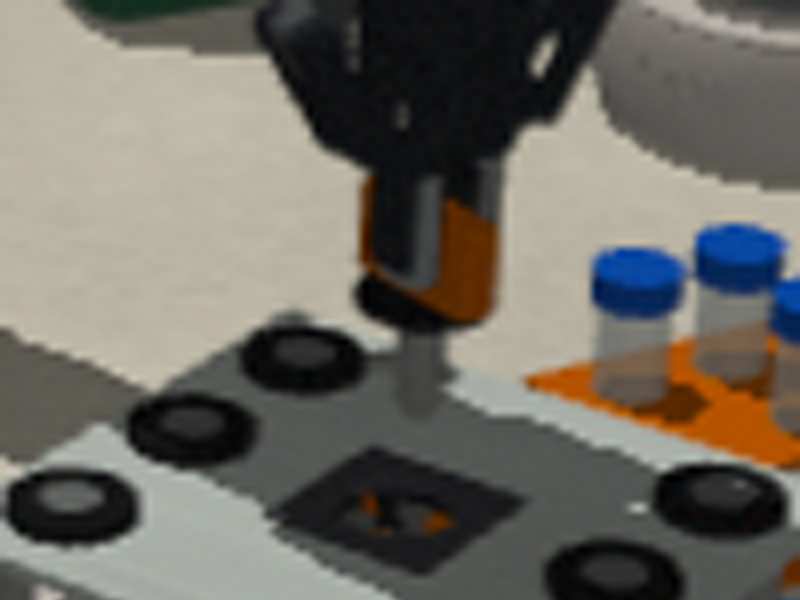

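```bash
python3 - <<'E'
from h import *
t=at_z("scene",325.25-.3,161.9-.5,.1685); m=at_z("scene",322.75,173.1,.132); print(t,m,(m-t)[:2]+[.5487,.139])
im,d=save("scene","s4")
t=proj("scene",[.5487,.1372,.169]);print(t, proj("scene",[.541,.141,.132]))
go(.541,.14,.18,-6)
E
```

```text
[0.54792604 0.137648   0.1685    ] [0.54105095 0.13951149 0.132     ] [0.54182492 0.14086349]
[325.05749726 161.38382696] [323.15039195 172.90859547]
t 6.43 pos [0.5488 0.1373 0.2182] yaw -6.22 tilt [-0.0003 -0.0001] F [-0.54  0.04 -1.97] M [-0.009 -0.004  0.047] w 0.0131 gf 39.4 q6 98.3
dp cm [-0.8  -0.18  3.82] turn -0.004
```

Emit:
move_arm(jaw=[1.2,1.2,1.2,1.2,1.2,1.2,1.2,1.2,1.2], dp=[[-0.38,-0.1,0],[-0.38,-0.1,0],[0,0,0],[0,0,1],[0,0,1],[0,0,1],[0,0,0.8],[0,0,0.5],[0,0,0]], turn=[[0,0,0],[0,0,0],[0,0,0],[0,0,0],[0,0,0],[0,0,0],[0,0,0],[0,0,0],[0,0,0]])

```text
time_s: 7.18
position: [0.5411, 0.141, 0.1742]
tool_rot: [[0.994, -0.107, -0.002], [-0.107, -0.994, -0.0], [-0.002, 0.0, -1.0]]
ft_force: [-0.3, -0.7, -2.4]
grip_width: 0.0132
gripper_force: 39.4
```

```bash
python3 - <<'E'
from h import *
im,d=save("scene","s5")
x0,y0=273,110
cv2.imwrite("pics/s5c.png",cv2.resize(im[y0:y0+90,x0:x0+100],(800,720),interpolation=cv2.INTER_CUBIC)[:,:,::-1][:600])
go(.5415,.14,.16,-6)
E
```

```text
t 7.23 pos [0.5414 0.141  0.175 ] yaw -6.14 tilt [-0.0009 -0.0001] F [-0.77  0.04 -2.57] M [0.025 0.014 0.035] w 0.0132 gf 39.4 q6 98.6
dp cm [0.02 0.1  1.5 ] turn -0.003
```

View pics/s5c.png

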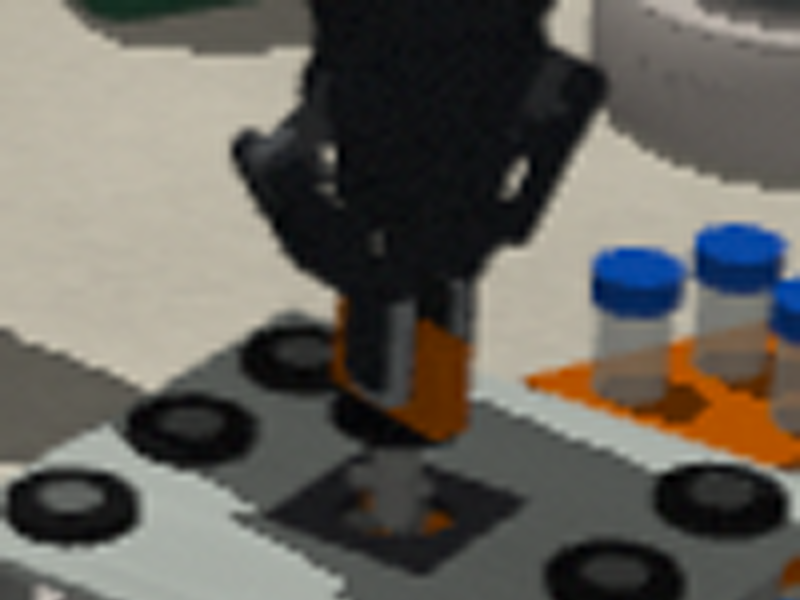

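The nose enters the hole centrally (crop 403,530). Lowering towards the ledge.

Emit:
move_arm(jaw=[1.2,1.2,1.2,1.2,1.2,1.2], dp=[[0,0.05,0.4],[0,0,0.4],[0,0,0.3],[0,0,0.2],[0,0,0.1],[0,0,0]], turn=[[0,0,0],[0,0,0],[0,0,0],[0,0,0],[0,0,0],[0,0,0]])

```text
time_s: 7.73
position: [0.5414, 0.1406, 0.1611]
tool_rot: [[0.994, -0.107, -0.0], [-0.107, -0.994, 0.0], [-0.0, 0.0, -1.0]]
ft_force: [-0.7, -0.1, -2.7]
grip_width: 0.0129
gripper_force: 39.4
```

Emit:
move_arm(jaw=[1.2,1.2,1.2,1.2,1.2,1.2], dp=[[0,0,0.07],[0,0,0.07],[0,0,0.07],[0,0,0.05],[0,0,0],[0,0,0]], turn=[[0,0,0],[0,0,0],[0,0,0],[0,0,0],[0,0,0],[0,0,0]])

```text
time_s: 8.23
position: [0.5415, 0.1405, 0.1587]
tool_rot: [[0.994, -0.107, 0.0], [-0.107, -0.994, 0.0], [0.0, -0.0, -1.0]]
ft_force: [-0.3, -0.2, -2.7]
grip_width: 0.0131
gripper_force: 39.4
```

Emit:
move_arm(jaw=[1.2,1.2,1.2,1.2,1.2,1.2], dp=[[0,0,0.03],[0,0,0.03],[0,0,0.03],[0,0,0.03],[0,0,0],[0,0,0]], turn=[[0,0,0],[0,0,0],[0,0,0],[0,0,0],[0,0,0],[0,0,0]])

```text
time_s: 8.73
position: [0.5416, 0.1405, 0.1578]
tool_rot: [[0.994, -0.107, 0.0], [-0.107, -0.994, -0.0], [0.0, -0.0, -1.0]]
ft_force: [-0.4, -0.1, 1.3]
grip_width: 0.0137
gripper_force: 39.9
```

Ledge contact (4 N). Ease anticlockwise.

Emit:
move_arm(jaw=[1.2,1.2,1.2,1.2,1.2,1.2], dp=[[0,0,0.02],[0,0,0],[0,0,0],[0,0,0],[0,0,0],[0,0,0]], turn=[[0,0,-0.05],[0,0,-0.05],[0,0,-0.05],[0,0,-0.05],[0,0,0],[0,0,0]])

```text
time_s: 9.23
position: [0.5418, 0.1406, 0.1577]
tool_rot: [[0.996, 0.091, 0.001], [0.091, -0.996, 0.0], [0.001, 0.0, -1.0]]
ft_force: [-0.3, -0.3, 3.6]
grip_width: 0.0131
gripper_force: 40.0
```

```bash
python3 -c "
from h import *
go(.5415,.1405,.1475,22)"
```

```text
t 9.23 pos [0.5418 0.1406 0.1577] yaw 5.23 tilt [0.0011 0.0001] F [-0.34 -0.29  3.63] M [ 0.053  0.014 -0.056] w 0.0131 gf 40.0 q6 87.2
dp cm [-0.03  0.    1.02] turn -0.293
```

Emit:
move_arm(jaw=[1.2,1.2,1.2,1.2,1.2,1.2], dp=[[0,0,0],[0,0,0],[0,0,0],[0,0,0],[0,0,0],[0,0,0]], turn=[[0,0,-0.05],[0,0,-0.05],[0,0,-0.05],[0,0,-0.05],[0,0,0],[0,0,0]])

```text
time_s: 9.73
position: [0.5416, 0.1405, 0.1575]
tool_rot: [[0.958, 0.286, 0.0], [0.286, -0.958, 0.0], [0.0, 0.0, -1.0]]
ft_force: [0.8, -0.1, 1.9]
grip_width: 0.013
gripper_force: 40.0
```

Emit:
move_arm(jaw=[1.2,1.2,1.2,1.2,1.2], dp=[[0,0,0.02],[0,0,0.02],[0,0,0.02],[0,0,0],[0,0,0]], turn=[[0,0,-0.03],[0,0,-0.03],[0,0,-0.03],[0,0,0],[0,0,0]])

```text
time_s: 10.15
position: [0.5417, 0.1406, 0.1569]
tool_rot: [[0.928, 0.371, 0.001], [0.371, -0.928, 0.0], [0.001, 0.0, -1.0]]
ft_force: [0.5, 1.4, 3.2]
grip_width: 0.0136
gripper_force: 40.2
```

Emit:
move_arm(jaw=[1.2,1.2,1.2,1.2,1.2], dp=[[0,0,0],[0,0,0],[0,0,0],[0,0,0],[0,0,0]], turn=[[0,0,-0.03],[0,0,-0.03],[0,0,-0.03],[0,0,0],[0,0,0]])

```text
time_s: 10.57
position: [0.5413, 0.1408, 0.1563]
tool_rot: [[0.891, 0.454, -0.001], [0.454, -0.891, 0.001], [-0.001, -0.001, -1.0]]
ft_force: [-0.2, 3.4, -1.5]
grip_width: 0.0129
gripper_force: 39.4
```

```bash
python3 -c "
from h import *
go(.5415,.1405,.1475,22)"
```

```text
t 10.57 pos [0.5413 0.1408 0.1563] yaw 26.97 tilt [-0.0009  0.0006] F [-0.2   3.36 -1.52] M [ 0.536 -0.059  0.007] w 0.0129 gf 39.4 q6 65.5
dp cm [0.01 0.04 0.88] turn 0.087
```

Emit:
move_arm(jaw=[1.2,1.2,1.2,1.2,1.2,1.2], dp=[[0.02,-0.04,0.03],[0,0,0.03],[0,0,0.03],[0,0,0.03],[0,0,0],[0,0,0]], turn=[[0,0,0],[0,0,0],[0,0,0],[0,0,0],[0,0,0],[0,0,0]])

```text
time_s: 11.07
position: [0.5414, 0.141, 0.1555]
tool_rot: [[0.89, 0.455, -0.0], [0.455, -0.89, -0.0], [-0.0, -0.0, -1.0]]
ft_force: [0.7, 0.9, -1.3]
grip_width: 0.013
gripper_force: 39.4
```

```bash
python3 -c "
from h import *
go(.5415,.1405,.1475,22)"
```

```text
t 11.07 pos [0.5414 0.141  0.1555] yaw 27.08 tilt [-0.0002 -0.    ] F [ 0.66  0.95 -1.27] M [ 0.202 -0.099 -0.068] w 0.013 gf 39.4 q6 65.4
dp cm [-0.01  0.04  0.8 ] turn 0.089
```

In the slots; follow down.

Emit:
move_arm(jaw=[1.2,1.2,1.2,1.2,1.2,1.2,1.2,1.2], dp=[[0,0,0.08],[0,0,0.08],[0,0,0.08],[0,0,0.08],[0,0,0.08],[0,0,0.08],[0,0,0],[0,0,0]], turn=[[0,0,0],[0,0,0],[0,0,0],[0,0,0],[0,0,0],[0,0,0],[0,0,0],[0,0,0]])

```text
time_s: 11.73
position: [0.5415, 0.141, 0.1506]
tool_rot: [[0.89, 0.455, -0.0], [0.455, -0.89, 0.0], [-0.0, -0.0, -1.0]]
ft_force: [0.2, 1.3, -1.6]
grip_width: 0.0132
gripper_force: 39.4
```

```bash
python3 -c "
from h import *
go(.5415,.1405,.1475,22)"
```

```text
t 11.73 pos [0.5415 0.141  0.1506] yaw 27.09 tilt [-0.0001  0.    ] F [ 0.16  1.32 -1.56] M [ 0.316 -0.098 -0.009] w 0.0132 gf 39.4 q6 65.4
dp cm [-0.02  0.05  0.31] turn 0.089
```

Emit:
move_arm(jaw=[1.2,1.2,1.2,1.2,1.2,1.2,1.2,1.2], dp=[[0.01,-0.02,0.07],[0,0,0.07],[0,0,0.06],[0,0,0.04],[0,0,0.04],[0,0,0.04],[0,0,0],[0,0,0]], turn=[[0,0,0],[0,0,0],[0,0,0],[0,0,0],[0,0,0],[0,0,0],[0,0,0],[0,0,0]])

```text
time_s: 12.4
position: [0.5415, 0.1412, 0.1476]
tool_rot: [[0.89, 0.455, 0.0], [0.455, -0.89, -0.0], [-0.0, 0.0, -1.0]]
ft_force: [0.4, -0.7, -1.2]
grip_width: 0.0135
gripper_force: 39.5
```

```bash
python3 -c "
from h import *
go(.5415,.1405,.1475,22)"
```

```text
t 12.4 pos [0.5415 0.1412 0.1476] yaw 27.09 tilt [ 0.     -0.0001] F [ 0.4  -0.66 -1.22] M [ 0.053 -0.004 -0.014] w 0.0135 gf 39.5 q6 65.4
dp cm [-0.03  0.06  0.01] turn 0.089
```

Emit:
move_arm(jaw=[1.2,1.2,1.2,1.2,1.2,1.2,1.2,1.2,1.2], dp=[[0,0,0.02],[0,0,0],[0,0,0.01],[0,0,0.01],[0,0,0.01],[0,0,0.01],[0,0,0.01],[0,0,0.01],[0,0,0]], turn=[[0,0,0.05],[0,0,0.05],[0,0,0.05],[0,0,0.05],[0,0,0.05],[0,0,0.05],[0,0,0.05],[0,0,0.05],[0,0,0]])

```text
time_s: 13.15
position: [0.5418, 0.141, 0.1472]
tool_rot: [[0.997, 0.071, 0.001], [0.071, -0.997, -0.0], [0.001, 0.0, -1.0]]
ft_force: [0.2, -0.7, 2.5]
grip_width: 0.0132
gripper_force: 39.9
```

```bash
python3 -c "
from h import *
go(.5415,.1412,.1435,-50)"
```

```text
t 13.15 pos [0.5418 0.141  0.1472] yaw 4.07 tilt [ 0.001  -0.0004] F [ 0.22 -0.7   2.49] M [-0.144  0.035 -0.007] w 0.0132 gf 39.9 q6 88.4
dp cm [-0.02 -0.02  0.37] turn 0.944
```

Emit:
move_arm(jaw=[1.2,1.2,1.2,1.2,1.2,1.2,1.2], dp=[[0,0,0.01],[0,0,0.01],[0,0,0.01],[0,0,0.01],[0,0,0.01],[0,0,0.01],[0,0,0]], turn=[[0,0,0.05],[0,0,0.05],[0,0,0.05],[0,0,0.05],[0,0,0.05],[0,0,0.05],[0,0,0]])

```text
time_s: 13.73
position: [0.5416, 0.1412, 0.1462]
tool_rot: [[0.974, -0.226, 0.0], [-0.226, -0.974, -0.0], [0.0, 0.0, -1.0]]
ft_force: [0.3, 1.7, 0.4]
grip_width: 0.0136
gripper_force: 39.7
```

```bash
python3 -c "
from h import *
go(.5415,.1412,.1435,-50)"
```

```text
t 13.73 pos [0.5416 0.1412 0.1462] yaw -13.03 tilt [ 0.0003 -0.0001] F [0.28 1.74 0.36] M [-0.036 -0.021 -0.032] w 0.0136 gf 39.7 q6 105.5
dp cm [-0.01 -0.    0.27] turn 0.645
```

Descending along the ramp without twist load. Continue.

Emit:
move_arm(jaw=[1.2,1.2,1.2,1.2,1.2,1.2,1.2], dp=[[0,0,0.02],[0,0,0.02],[0,0,0.02],[0,0,0.02],[0,0,0.02],[0,0,0.02],[0,0,0]], turn=[[0,0,0.05],[0,0,0.05],[0,0,0.05],[0,0,0.05],[0,0,0.05],[0,0,0.05],[0,0,0]])

```text
time_s: 14.32
position: [0.5415, 0.1412, 0.145]
tool_rot: [[0.865, -0.502, 0.0], [-0.502, -0.865, -0.0], [0.0, -0.0, -1.0]]
ft_force: [0.7, -0.1, 0.6]
grip_width: 0.0131
gripper_force: 39.7
```

```bash
python3 -c "
from h import *
go(.5415,.1412,.1435,-50)"
```

```text
t 14.32 pos [0.5415 0.1412 0.145 ] yaw -30.16 tilt [ 0.0001 -0.0001] F [ 0.66 -0.06  0.59] M [-0.062 -0.    -0.016] w 0.0131 gf 39.7 q6 122.7
dp cm [-0.   -0.    0.15] turn 0.346
```

Emit:
move_arm(jaw=[1.2,1.2,1.2,1.2,1.2,1.2,1.2], dp=[[0,0,0.02],[0,0,0.02],[0,0,0.01],[0,0,0.02],[0,0,0.01],[0,0,0.01],[0,0,0]], turn=[[0,0,0.04],[0,0,0.04],[0,0,0.04],[0,0,0.04],[0,0,0.03],[0,0,0.03],[0,0,0]])

```text
time_s: 14.9
position: [0.5415, 0.1408, 0.1441]
tool_rot: [[0.735, -0.678, -0.0], [-0.678, -0.735, -0.001], [0.001, 0.001, -1.0]]
ft_force: [-0.5, -2.4, 0.0]
grip_width: 0.0134
gripper_force: 39.7
```

```bash
python3 -c "
from h import *
go(.5415,.1412,.1435,-50)"
```

```text
t 14.9 pos [0.5415 0.1408 0.1441] yaw -42.69 tilt [-0.0001 -0.0009] F [-0.51 -2.39  0.01] M [-0.54   0.091 -0.002] w 0.0134 gf 39.7 q6 135.2
dp cm [-0.03 -0.03  0.06] turn 0.128
```

Emit:
move_arm(jaw=[1.2,1.2,1.2,1.2,1.2], dp=[[0,0,0.02],[0,0,0.02],[0,0,0.01],[0,0,0.01],[0,0,0]], turn=[[0,0,0.03],[0,0,0.03],[0,0,0.03],[0,0,0.03],[0,0,0]])

```text
time_s: 15.32
position: [0.5414, 0.1403, 0.1436]
tool_rot: [[0.649, -0.761, -0.0], [-0.761, -0.649, -0.002], [0.001, 0.002, -1.0]]
ft_force: [-1.2, -5.6, 2.4]
grip_width: 0.013
gripper_force: 40.1
```

```bash
python3 -c "
from h import *
go(.5415,.1412,.1435,-55)"
```

```text
t 15.32 pos [0.5414 0.1403 0.1436] yaw -49.56 tilt [-0.0003 -0.002 ] F [-1.16 -5.56  2.43] M [-1.027  0.315  0.121] w 0.013 gf 40.1 q6 142.1
dp cm [-0.06 -0.07  0.01] turn 0.095
```

Emit:
move_arm(jaw=[1.2,1.2,1.2,1.2], dp=[[0.03,0.025,0],[0,0,0],[0,0,0],[0,0,0]], turn=[[0,0,0.02],[0,0,0.02],[0,0,0.02],[0,0,0]])

```text
time_s: 15.65
position: [0.5413, 0.1401, 0.1436]
tool_rot: [[0.601, -0.799, -0.001], [-0.799, -0.601, -0.002], [0.001, 0.001, -1.0]]
ft_force: [-1.8, -6.6, 3.1]
grip_width: 0.0134
gripper_force: 40.1
```

```bash
python3 -c "
from h import *
go(.5415,.1412,.1435,-55)"
```

```text
t 15.65 pos [0.5413 0.1401 0.1436] yaw -53.07 tilt [-0.0006 -0.0016] F [-1.84 -6.63  3.1 ] M [-1.13   0.443  0.198] w 0.0134 gf 40.1 q6 145.5
dp cm [-0.07 -0.08  0.01] turn 0.034
```

The firm stop is reached at full depth: the torque rises like the bush spring and the TCP is 14.4 mm below ledge contact. Ease the twist, open and lift away.

Emit:
move_arm(jaw=[1.2,1.2,4.5,4.5,4.5,4.5,4.5,4.5,4.5,4.5,4.5], dp=[[0,0,0],[0,0,0],[0,0,0],[0,0,0],[0,0,0],[0,0,0],[0,0,0],[0,0,-1],[0,0,-2],[0,0,-3],[0,0,-3]], turn=[[0,0,-0.04],[0,0,-0.03],[0,0,0],[0,0,0],[0,0,0],[0,0,0],[0,0,0],[0,0,0],[0,0,0],[0,0,0],[0,0,0]])

```text
time_s: 16.57
position: [0.5411, 0.1409, 0.2349]
tool_rot: [[0.655, -0.756, -0.001], [-0.756, -0.655, 0.0], [-0.001, 0.001, -1.0]]
ft_force: [1.0, 0.2, 0.5]
grip_width: 0.0448
gripper_force: 0.0
```

Emit:
move_arm(jaw=[4.5,4.5,4.5,4.5,4.5,4.5,4.5,4.5], dp=[[0,0,-2],[0,0,-2],[-2,-2,0],[-2,-2,0],[-2,-2,0],[-2,-2,0],[-2,-2,0],[0,0,0]], turn=[[0,0,0],[0,0,0],[0,0,0],[0,0,0],[0,0,0],[0,0,0],[0,0,0],[0,0,0]])

```text
time_s: 17.23
position: [0.551, 0.2861, 0.2737]
tool_rot: [[0.658, -0.753, 0.0], [-0.753, -0.658, 0.001], [-0.001, -0.001, -1.0]]
ft_force: [0.0, 0.7, 0.2]
grip_width: 0.0446
gripper_force: 0.0
```

```bash
python3 - <<'E'
from h import *
im,d=save("scene","s6"); it,dt=save("top","t6")
a=cv2.resize(im[110:200,273:373],(400,360),interpolation=cv2.INTER_CUBIC); b=cv2.resize(it[165:255,172:272],(400,360),interpolation=cv2.INTER_CUBIC)
cv2.imwrite("pics/end.png",np.hstack([a,b])[:,:,::-1])
hsv=cv2.cvtColor(it,cv2.COLOR_RGB2HSV); m=(hsv[...,0]<20)&(hsv[...,1]>150)&(hsv[...,2]>60); m[:, :200]=0;m[:,245:]=0;m[:190]=0;m[230:]=0
v,u=np.nonzero(m); P=np.array([at_d("top",x,y,dt[y,x]) for x,y in zip(u,v)]); print(len(u),np.median(P,0),P.max(0))
go(.5,0,.3,0)
E
```

```text
140 [0.5398099  0.14186973 0.16486536] [0.56506586 0.16833266 0.17176075]
t 17.33 pos [0.5514 0.2826 0.2738] yaw -49.02 tilt [ 0.0002 -0.0001] F [ 0.52 -0.31 -0.25] M [-0.033  0.034 -0.005] w 0.0451 gf 0.0 q6 155.2
dp cm [17.97 22.41 -2.62] turn -0.856
```

View pics/end.png

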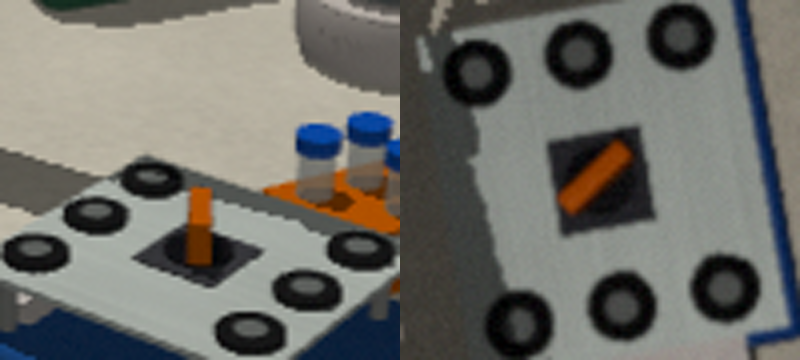

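The bolt stands upright and central in the boss (scene crop 200,240; top crop 597,177), with the flange down on it. Handle top is at 0.165 m against 0.1665 expected, and the gripper is clear.

```bash
python3 -c "
from rig import ticket
print(ticket.close_job())"
```

```text
the job is handed in; nothing more can be done
None
```

The orange-handled bolt is screwed fully home in the shaker mouth and released, at about 17 s of the 64 s allowed. The tube rack, jar and marker were left alone, and the job is handed in; the hand-in returned no verdict.

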